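# Lock back the sieve shaker's belt tensioner

### The arm

A 7-joint arm with a two-finger parallel gripper is mounted at the origin on the work surface. World frame = base frame: x ahead of the robot, y to its left, z up, the work surface at z = 0. Lengths are in mm, angles in rad, forces in N, time in s.
With the tool pointing down it reaches from about 425 to 1025 mm from the base axis. Payload 3.6 kg.
Tool frame: the origin (TCP) lies midway between the tips of the shut fingers; the grasp point (between the pads) lies behind it (hold_point_z is the z of the grasp point in the tool frame, in mm); z points along the fingers, y is the line along which they close (so a half turn about z gives the same grasp; the last joint's range is limited). The gripper opens to 85 mm and grips with 20 to 120 N. Pads are 22 mm wide; open, the fingers measure 114 mm over their backs; the gripper's body (76 mm by 85 mm) begins 54 mm behind the grasp point. The pads swing forward as they close: fully open they stand 13 mm farther back than shut.
Start: joints at [1.222, 0.591, 0.048, 1.609, -0.033, 0.943, -0.034], TCP at [182.739, -701.595, 231.302] pointing down, gripper open.
Joint ranges: [-2.69, 2.69], [-0.47, 2.24], [-1.27, 1.36], [0.19, 2.51], [-1.53, 4.68], [0.08, 2.07], [-3.09, 3.09]. Speed limits (rad/s): [2.57, 2.57, 3.14, 3.14, 3.14, 3.14, 3.14].

### API

Orientations are given as a unit quaternion [w, x, y, z].
In Python, from plant import sense, snapshot, finish_job, hold_point_z gives the robot as it stands. The module is installed in compiled form; this text tells all that it offers.
- The arm moves only by the shell command python3 -m pendant 'ROWS'. ROWS is JSON, a list of rows, each a list of 7 numbers: the shift along the tool's x, y, z in mm, then the turn, a rotation vector about the tool's x, y, z in degrees, then the finger opening in mm, from 0 to 85.4. A call has 1 to 20 rows; each row is the pose to reach, as a shift and turn from the pose commanded when the call began, along the tool's axes at that moment; what a row does not reach only later rows make up. A row lasts 1/10 s, in which the tool goes at most 50 mm and 8.59 degrees, less where a joint would pass 70% of its speed; a pose out of reach is approached as far as the arm can. A call with a gripper value outside its range is refused whole. The fingers move at their own pace and stop on an object; the grip force is fixed at half the most. Time passes only in rows, so rows that repeat a pose let the fingers close. It gives the time, the measured TCP pose, the force, the opening and the grip force at its end, in the units of the state.
- sense(): the state, without advancing time (a new reading comes with each control period).
- snapshot(name): name is "side" or "top"; returns a dict with "img" (420x560x3 uint8, red, green, blue), "K" (3x3 intrinsics, pixels), "extrinsics" (4x4, takes a point from world to camera coordinates). Camera axes: x right, y up, looking along -z (the intrinsics and any distortion apply to the point x, -y, -z); pixel columns grow to the right and rows downward; lengths in mm; the calibration is good to about 2 mm. A picture is of the moment at which its call begins. There is no depth.
- finish_job(): hands the job in; it is judged then, once.
The state is a dict: "t": time; "qpos": joint angles; "joint_vel": joint speeds; "joint_efforts": joint torques, N m; "eef_pos": TCP position; "tcp_rot": TCP orientation; "wrist_force": force on the tool from outside, world axes, zero at the start; "ft_torque": the same for the moment, N m; "opening": finger opening in mm; "grasp_force": force on a finger pad.
Only numpy, scipy, OpenCV 4.12 (cv2) and the standard library are available. Lean on these libraries where they do the work, as an engineer would, in place of code of your own. Each camera call takes 0.05 s, during which the arm holds its last target. There are 200 camera calls.

### The job

The sieve shaker's belt drive needs a new belt, so lock its sprung tension wheel back: take the square-headed pin out of the wooden rack, put its shank into the hole in the wheel's lug, and with it swing the wheel gently counter-clockwise (seen from above) against the spring, feeling along the plate below until the pin finds the hole there. Push the pin down until its head sits on the lug, then let go, so that the pin alone holds the wheel. Don't force anything, don't let the wheel snap back, and leave the other pins, the jar, the tin and the brush where they are.

Things in the scene. Friction and masses are not known exactly. Their poses are not given: they have to be found in the camera images.
- drive: the belt drive, bolted down: a blue base plate 300 x 240 mm, 16 mm thick, carrying a tension wheel and two grooved belt pulleys (tops 80 mm high, at +130 mm along its x, 70 mm either side). Origin on the table under the tension wheel's axis, z up; the base plate reaches from -110 to +190 mm along x and 120 mm either side in y.
- detent_mid (a point): a point on the drive, on top of the flat steel detent plate that lies under the lug, 44 mm above the table and 75 mm from the wheel's axis. The plate covers the lug hole's whole path and has one hole (11.6 mm wide, 24 mm deep, rim chamfered 2 mm) 75 mm from the axis, up to 0.2 rad either side of this point, differing from machine to machine
- wheel_axis (a point): the tension wheel's axis of rotation (vertical), at the height of the lug's top, 59 mm above the table
- lug_hole (a point): centre of the mouth of the through hole in the wheel's lug: a square steel lug 36 x 36 mm, 14 mm thick (top 59 mm, underside 45 mm above the table), on the robot's side of the wheel, the hole 12 mm wide with a 3 mm chamfer, 75 mm from the axis; turns with the wheel. Under the spring load a pin rubs in it: some 3 N of a push down is lost
- tension (a joint): angle of the tension wheel (dark steel disc, 100 mm across, with a black idler roller up to 92 mm high): 0 at rest on its stop, growing counter-clockwise seen from above, to a hard stop at 0.95 rad. Its spring turns it back with 0.21 N m at 0 and 0.35 N m more per rad (3 N at the lug hole at rest, 5 N when locked). The lug is over the detent hole somewhere from 0.35 to 0.75 rad
- pin: the locking pin, steel, about 90 g, standing in the rack: square head 20 x 20 mm, 40 mm tall (faces along its x and y), on a round shank 10 mm thick, 35 mm long, with a tapered foot. Origin at the foot, z up: the head reaches from 35 to 75 mm. In the rack the head rests on the rack's top. With the head on the lug the foot is 20 mm down in the detent hole
- pin_shoulder (a point): centre of the underside of the locking pin's head, 35 mm above its foot
- rack: wooden block 46 x 170 mm, 40 mm high, with three holes in a row along its y, 55 mm apart, each holding one pin upright; origin under its centre
- round_pin: another pin, with a round head 20 mm across and 26 mm tall, not to be used; origin at the foot of its 22 mm shank
- cross_pin: another pin, with a slim head and a cross bar 32 mm long, not to be used; origin at the foot of its 22 mm shank
- jar: glass sample jar, 54 mm across, 65 mm high, to be left alone; origin under its centre
- tin: squat grease tin, 72 mm across, 50 mm high, to be left alone; origin under its centre
- wire_brush: brush lying on the table, to be left alone; origin under it
Not all that is in view belongs to the job. Leave any green or purple look-alike of the pin alone.

How it is judged (in metres and radians):
On the way, in this order (a step that is already met when the one before it is completed fails the run):
1. the locking pin's shank is in the lug's hole, the wheel not yet swung (z of pin in the frame of lug_hole below -0.006 m and horizontal distance between pin and lug_hole below 0.005 m and value of joint tension below 0.25 rad), for 0.1 s.
2. the wheel is swung back against its spring with the pin in the lug (value of joint tension above 0.28 rad and z of pin in the frame of lug_hole below -0.006 m and horizontal distance between pin and lug_hole below 0.006 m), for 0.1 s.
At the end, for the whole second after the job is handed in: The wheel stands swung back by more than 0.25 rad, held still by the locking pin: the pin is in the lug's hole (within 5 mm) and on down into the detent hole, foot less than 29 mm above the table, its head within 3.5 mm of the lug's top, leaning less than 0.2 rad, and let go (value of joint tension above 0.25 rad and z of pin_shoulder in the frame of lug_hole below 0.0035 m and z of pin in the frame of drive below 0.029 m and horizontal distance between pin_shoulder and lug_hole below 0.005 m and angle between pin's own z axis and vertical below 0.2 rad and linear speed of pin below 0.02 m/s and not (velocity of joint tension above 0.1 rad/s) and not (velocity of joint tension below -0.1 rad/s)); the robot touches nothing.
It fails at once if the drive (wheel, lug or plate) is pushed with more than 40 N in all its contacts together (contact force between drive and anything else above 40 N).
It fails at once if the wheel snaps back (faster than 3 rad/s) (velocity of joint tension below -3 rad/s).
It fails at once if another pin is moved more than 15 mm (distance of any of round_pin, cross_pin from where it was at the start of the episode above 0.015 m).
It fails at once if the jar, the tin or the brush is moved more than 20 mm (distance of any of jar, tin, wire_brush from where it was at the start of the episode above 0.02 m).
It also fails if it takes over 72 s, if anything falls off the work surface, if the arm or the gripper's body presses on something with over 40 N, if the wrist force passes 120 N, or if a joint passes its speed limit or range.

## Working session

There is one attempt and no reset: what is moved stays moved. The work goes in short steps, Python scripts to look and compute and a shell command to move; the robot and the scene stay as the last step left them, time stands still between calls to the robot, and variables do not carry over. Pictures are saved under pics/ and viewed, at most 10 in all, crops included, and the job is handed in when it is done.

```bash
mkdir -p pics; cat > h.py <<'E'
import numpy as np,cv2
from plant import sense,snapshot,hold_point_z
def cam(n):
    s=snapshot(n);return s["img"],np.array(s["K"]),np.array(s["extrinsics"])
def ray(K,E,u,v):
    d=np.linalg.inv(K)@[u,v,1];d=np.array([d[0],-d[1],-d[2]]);R=E[:3,:3];return -R.T@E[:3,3],R.T@d
def onz(K,E,u,v,z):
    o,d=ray(K,E,u,v);return o+d*(z-o[2])/d[2]
def proj(K,E,p):
    c=E[:3,:3]@p+E[:3,3];q=K@[c[0],-c[1],-c[2]];return q[:2]/q[2]
E
python3 - <<'E'
from h import *
ims=[]
for n in("side","top"):
    i,K,E=cam(n);np.savez(n+"0.npz",i=i,K=K,E=E);cv2.imwrite(f"pics/{n}0.png",i[...,::-1]);print(n,K,E.round(3).tolist())
s=sense();print(s,hold_point_z)
E
```

```text
side [[521.07356613   0.         275.80504381]
 [  0.         521.07356613 211.55111904]
 [  0.           0.           1.        ]] [[-0.999, -0.046, 0.019, 558.017], [0.041, -0.546, 0.837, -104.855], [-0.029, 0.837, 0.547, -1533.714], [0.0, 0.0, 0.0, 1.0]]
top [[399.25439017   0.         281.26263459]
 [  0.         399.25439017 214.50485797]
 [  0.           0.           1.        ]] [[0.005, -1.0, 0.026, -16.868], [0.996, 0.007, 0.085, -565.649], [-0.085, 0.026, 0.996, -1190.579], [0.0, 0.0, 0.0, 1.0]]
{'t': 0.1, 'qpos': array([ 1.22246853,  0.59203715,  0.04831238,  1.60970831, -0.03328165,
        0.94270014, -0.03373718]), 'joint_vel': array([ 0.00038331,  0.00033467, -0.00039061, -0.00353295, -0.00151799,
        0.00040823, -0.00067291]), 'joint_efforts': array([ 4.51706699e-03, -5.49993646e+01,  1.55273158e+00, -1.98820943e+01,
        9.63031605e-03,  3.79308796e-03,  7.31599272e-06]), 'eef_pos': array([ 182.56676822, -700.85827229,  230.24306224]), 'tcp_rot': array([-1.00516003e-03,  9.91890329e-01,  1.27092587e-01, -1.96701839e-04]), 'wrist_force': array([ 0.16512607,  0.92905717, -0.27464021]), 'ft_torque': array([0.03698956, 0.00640931, 0.00452064]), 'grasp_force': 0.0, 'opening': 85.38227570144997} -18.700000000000003
```

View pics/side0.png

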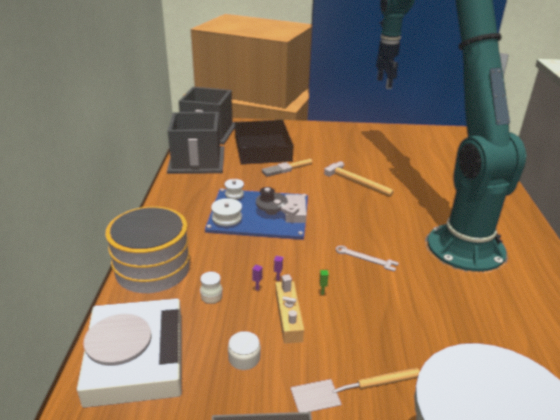

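View pics/top0.png

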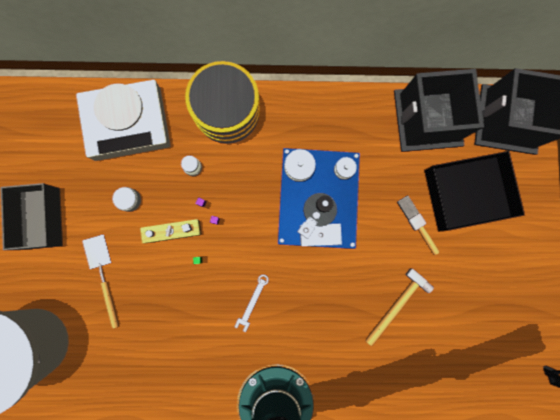

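The top view shows the rack at (170,231), with heads at (150,233), (170,231) and (187,228). The look-alikes are purple at (201,203) and (215,220) and green at (197,260). The drive is at about (318,200), with the lug near (308,228). In the side view the rack heads are at (287,283), (289,301) and (292,317). I'll check the choice in one close crop.

```bash
python3 - <<'E'
import numpy as np,cv2
a=np.load("side0.npz")["i"];b=np.load("top0.npz")["i"]
f=lambda c,s,w,h:cv2.resize(c,(w,h),interpolation=cv2.INTER_CUBIC)
L=f(b[205:255,135:235],0,400,200);M=f(b[140:255,270:370],0,400,400-0) if 0 else f(b[190:255,270:370],0,400,260)
R=f(a[260:345,250:340],0,400,378) ; S=f(a[175:240,200:320],0,400,217)
A=np.vstack([L,M]);B=np.vstack([R,S]);h=max(len(A),len(B))
p=lambda x:np.vstack([x,np.zeros((h-len(x),400,3),np.uint8)])
cv2.imwrite("pics/crop.png",np.hstack([p(A),p(B)])[...,::-1])
E
```

```text
(no output)
```

View pics/crop.png

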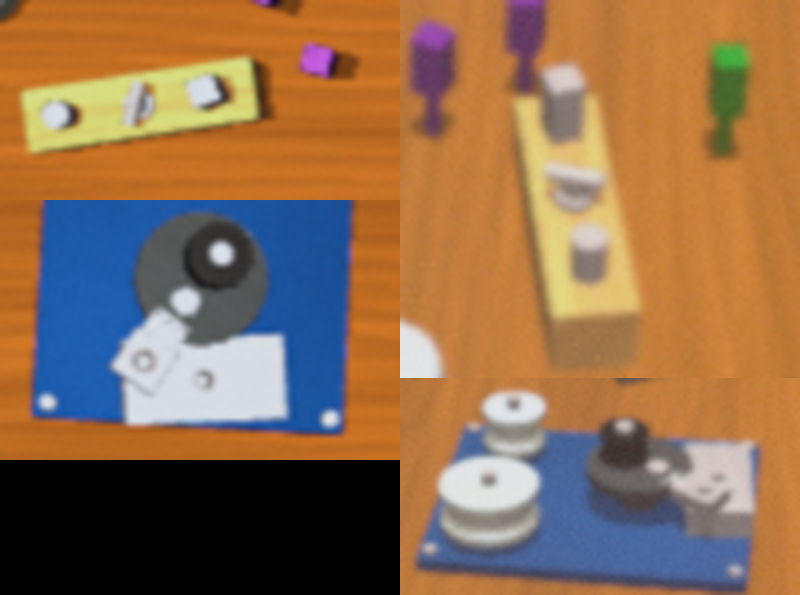

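The square head sits at top-view crop (207,92), which is pixel (187,228); side view (286,281). The lug hole is at top (306,230) and the detent hole at (321,235). The wheel disc is at (320,210).

```bash
cat > m.py <<'E'
from h import *
T=np.load("top0.npz");S=np.load("side0.npz")
def tri(a,b):
    A=np.zeros((3,3));c=np.zeros(3)
    for D,(u,v) in((T,a),(S,b)):
        o,d=ray(D["K"],D["E"],u,v);d/=np.linalg.norm(d);P=np.eye(3)-np.outer(d,d);A+=P;c+=P@o
    return np.linalg.solve(A,c)
t=lambda u,v,z:onz(T["K"],T["E"],u,v,z).round(1)
s=lambda u,v,z:onz(S["K"],S["E"],u,v,z).round(1)
E
python3 - <<'E'
from m import *
i=T["i"];h=cv2.cvtColor(i,cv2.COLOR_RGB2HSV)
up=8
def rects(m,name,z,D=T):
    n,l,st,ce=cv2.connectedComponentsWithStats(m.astype(np.uint8))
    for k in range(1,n):
        if st[k,4]>15:
            c=max(cv2.findContours((l==k).astype(np.uint8),0,2)[0],key=cv2.contourArea);r=cv2.minAreaRect(c);b=cv2.boxPoints(r)
            print(name,st[k,4],ce[k].round(1),np.round(r[0],1),np.round(r[1],1),round(r[2]),[onz(D["K"],D["E"],*q,z).round()[:2].tolist() for q in b])
y=np.zeros(h.shape[:2],bool);y[215:250,135:210]=(h[215:250,135:210,0]>19)&(h[215:250,135:210,0]<35)&(h[215:250,135:210,1]>60)&(h[215:250,135:210,2]>150)
rects(y,"rack",40)
b=(h[...,0]>105)&(h[...,0]<125)&(h[...,1]>150)&(h[...,2]>60)
b[:, :270]=0;b[:,370:]=0; rects(b,"base",16)
# upsampled head
c=cv2.resize(i[215:240,175:200],None,fx=up,fy=up,interpolation=cv2.INTER_CUBIC)
hs=cv2.cvtColor(c,cv2.COLOR_RGB2HSV);m=(hs[...,1]<50)&(hs[...,2]>170)
n,l,st,ce=cv2.connectedComponentsWithStats(m.astype(np.uint8));k=1+st[1:,4].argmax()
cc=cv2.findContours((l==k).astype(np.uint8),0,2)[0][0];r=cv2.minAreaRect(cc);bx=cv2.boxPoints(r)
f=lambda q:((q[0]+.5)/up-.5+175,(q[1]+.5)/up-.5+215)
B=np.array([t(*f(q),80)[:2] for q in bx]);print("head",f(r[0]),r[1],t(*f(r[0]),80),B.tolist());
e=np.roll(B,-1,0)-B;print(np.degrees(np.arctan2(e[:,1],e[:,0])),np.linalg.norm(e,axis=1))
print("head side z80",s(285.8,277.5,80),"lughole",t(305.9,229.8,59),"det",t(320.7,234.4,44),"disc",t(320,209.7,50),t(320,209.7,59))
print("roller top",t(325.1,203.1,92),"bolts",[t(*q,16).tolist() for q in((281.3,240.3),(352.6,244.5),(286,152),(357,155))])
# lug corners, crop coords
for q in((110,363),(157,393),(190,330),(160,306)):print("lugc",t(270+q[0]/4-.4,190+(q[1]-200)/4-.4,59))
for q in ((545,70),(583,78)):print("side head corner",s(250+(q[0]-400)*90/400,260+q[1]*85/378,80))
E
```

```text
rack 727 [168.9 230.9] [169.3 230.8] [16.1 58.2] 81 [[523.0, 408.0], [551.0, 239.0], [503.0, 231.0], [476.0, 399.0]]
base 3971 [319.4 198. ] [318.8 198.2] [76.2 94.7] 3 [[478.0, -5.0], [771.0, -19.0], [761.0, -257.0], [467.0, -237.0]]
head (185.15254402160645, 227.21316528320312) (57.468055725097656, 58.561885833740234) [522.3 264.5  80. ] [[527.8, 278.2], [535.9, 259.0], [516.8, 250.8], [508.7, 269.9]]
[ -67.12633481 -156.76521506  112.98101265   23.48759578] [20.83866598 20.78581247 20.74656598 20.82546518]
head side z80 [523.2 267.   80. ] lughole [518.  -85.4  59. ] det [ 505.3 -131.    44. ] disc [ 578.8 -128.4   50. ] [ 577.9 -127.3   59. ]
roller top [ 593.9 -138.1   92. ] bolts [[487.6, -14.1, 16.0], [476.0, -232.3, 16.0], [761.4, -27.3, 16.0], [754.4, -248.9, 16.0]]
lugc [516.2 -59.4  59. ]
lugc [494.3 -94.1  59. ]
lugc [ 541.  -118.6   59. ]
lugc [558.7 -96.4  59. ]
side head corner [531.2 260.9  80. ]
side head corner [510.  266.2  80. ]
```

```bash
python3 - <<'E'
from m import *
f=lambda c:cv2.resize(c,(400,400),interpolation=cv2.INTER_CUBIC)
a=f(T["i"][217:237,176:196]);b=f(S["i"][270:300,272:302]);
cv2.imwrite("pics/head.png",np.hstack([a,b])[...,::-1])
E
```

```text
(no output)
```

View pics/head.png

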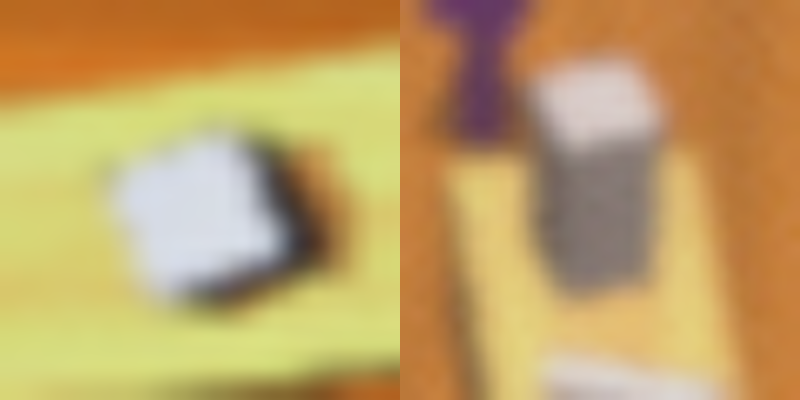

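```bash
cat >> h.py <<'E'
from scipy.spatial.transform import Rotation as Ro
def delta(p,yaw=None,cmd=None):
    "tool-frame shift (mm) and turn (deg) from the present pose to world p, tool y at yaw deg, pointing down"
    s=sense();w,x,y,z=s["tcp_rot"];R=Ro.from_quat([x,y,z,w])
    d=R.inv().apply(np.array(p,float)-s["eef_pos"])
    r=np.zeros(3)
    if yaw is not None:
        a=np.radians(yaw);c=np.array([np.cos(a),np.sin(a),0]);zz=np.array([0,0,-1.]);G=np.column_stack([np.cross(c,zz),c,zz])
        r=(R.inv()*Ro.from_matrix(G)).as_rotvec(degrees=True)
    return d.round(1),r.round(1)
def st():
    s=sense();w,x,y,z=s["tcp_rot"];Y=Ro.from_quat([x,y,z,w]).as_matrix()
    print("t",round(s["t"],2),"p",s["eef_pos"].round(1),"yaw",np.degrees(np.arctan2(Y[1,1],Y[0,1])).round(1),"tool z",Y[:,2].round(3),"F",s["wrist_force"].round(1),"T",s["ft_torque"].round(2),"open",round(s["opening"],1),"grip",round(s["grasp_force"],1),"q7",round(s["qpos"][6],2))
E
python3 - <<'E'
from h import *
st()
for p in((600,-300,230),(600,-50,230),(522.3,264.5,150)):print(delta(p,23.5))
E
```

```text
t 0.1 p [ 182.6 -700.9  230.2] yaw -75.4 tool z [-0.001  0.002 -1.   ] F [ 0.2  0.9 -0.3] T [0.04 0.01 0.  ] open 85.4 grip 0.0 q7 -0.03
(array([ 505. , -282.7,    0.8]), array([ -0.1,  -0.1, -98.9]))
(array([ 568. , -524.6,    1.2]), array([ -0.1,  -0.1, -98.9]))
(array([ 572.2, -848.4,   81.9]), array([ -0.1,  -0.1, -98.9]))
```

```bash
python3 -m pendant '[[42,-23,0,0,0,-5,60],[84,-47,0,0,0,-13,60],[126,-71,0,0,0,-21,60],[168,-94,0,0,0,-29,60],[210,-118,0,0,0,-37,60],[252,-141,0,0,0,-45,60],[294,-165,0,0,0,-53,60],[337,-188,0,0,0,-61,60],[379,-212,0,0,0,-69,60],[421,-236,0,0,0,-77,60],[463,-259,0,0,0,-85,60],[505,-283,0,0,0,-93,60],[517,-330,0,0,0,-99,60],[529,-378,0,0,0,-99,60],[541,-425,0,0,0,-99,60],[553,-473,0,0,0,-99,60],[568,-520,0,0,0,-99,60],[568,-569,0,0,0,-99,60],[569,-618,0,0,0,-99,60],[569,-618,0,0,0,-99,60]]'
python3 - <<'E'
from h import *
st();print(delta((522.3,264.5,150),23.5))
E
```

```text
t: 2.1
eef_pos: [575.1, 49.8, 231.8]
tcp_rot: [-0.002, 0.542, 0.84, 0.002]
wrist_force: [-0.3, 0.1, 0.0]
opening: 59.6
grasp_force: 0.0
t 2.1 p [575.1  49.8 231.8] yaw 24.4 tool z [-0.001  0.005 -1.   ] F [-0.3  0.1  0. ] T [ 0.02  0.03 -0.06] open 59.6 grip 0.0 q7 -0.01
(array([216.9,  40.4,  82.9]), array([ 0.1, -0.3,  0.9]))
```

```bash
python3 -m pendant '[[48,9,0,0,0,1,50],[95,18,0,0,0,1,50],[142,27,20,0,0,1,50],[188,35,50,0,0,1,50],[217,40,83,0,0,1,50],[217,40,103,0,0,1,50],[217,40,113,0,0,1,50],[217,40,113,0,0,1,50],[217,40,113,0,0,1,50]]'
python3 - <<'E'
from h import *
st();print(delta((522.3,264.5,49),23.5))
f=lambda c:cv2.resize(c,(400,400),interpolation=cv2.INTER_CUBIC)
i,K,E=cam("top");j,K2,E2=cam("side");
p=sense()["eef_pos"]
print(proj(K,E,p),proj(K2,E2,p))
u,v=proj(K,E,p).astype(int);u2,v2=proj(K2,E2,p).astype(int)
cv2.imwrite("pics/above.png",np.hstack([f(i[v-35:v+35,u-35:u+35]),f(j[v2-40:v2+40,u2-40:u2+40])])[...,::-1])
E
```

```text
t: 3.0
eef_pos: [528.4, 253.4, 118.7]
tcp_rot: [0.001, 0.556, 0.831, 0.0]
wrist_force: [0.4, 0.2, 0.2]
opening: 50.0
grasp_force: 0.0
t 3.0 p [528.4 253.4 118.7] yaw 22.5 tool z [ 0.001 -0.001 -1.   ] F [0.4 0.2 0.2] T [ 0.01  0.01 -0.02] open 50.0 grip 0.0 q7 -0.52
(array([12.7, -1.5, 69.7]), array([ 0.,  0., -1.]))
[186.0073741  224.14133064] [284.15119384 261.47111866]
```

View pics/above.png

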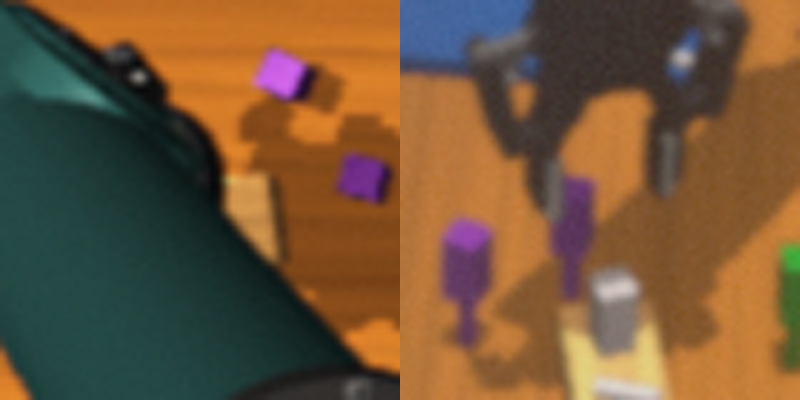

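The purple look-alikes clear the fingers and the grey square head lies below the gripper. I'll let it settle and centre.

```bash
python3 -m pendant '[[12,-1.5,10,0,0,-1,50],[12,-1.5,20,0,0,-1,50],[12,-1.5,20,0,0,-1,50],[12,-1.5,20,0,0,-1,50],[12,-1.5,20,0,0,-1,50]]'
python3 - <<'E'
from h import *
st();print(delta((522.3,264.8,49),23.5))
j,K2,E2=cam("side");print(proj(K2,E2,sense()["eef_pos"]))
cv2.imwrite("pics/x.png",j[...,::-1])
E
```

```text
t: 3.6
eef_pos: [521.4, 265.2, 98.2]
tcp_rot: [0.0, 0.548, 0.837, -0.0]
wrist_force: [0.6, -0.0, -0.3]
opening: 50.0
grasp_force: 0.0
t 3.6 p [521.4 265.2  98.2] yaw 23.6 tool z [-0. -0. -1.] F [ 0.6 -0.  -0.3] T [ 0.02 -0.01  0.06] open 50.0 grip 0.0 q7 -0.55
(array([-0.7,  0.6, 49.2]), array([-0. ,  0. ,  0.1]))
[286.72127528 271.27559989]
```

```bash
python3 -m pendant '[[-0.7,0.6,20,0,0,0,50],[-0.7,0.6,35,0,0,0,50],[-0.7,0.6,45,0,0,0,50],[-0.7,0.6,49,0,0,0,50],[-0.7,0.6,49,0,0,0,50],[-0.7,0.6,49,0,0,0,35],[-0.7,0.6,49,0,0,0,25],[-0.7,0.6,49,0,0,0,15],[-0.7,0.6,49,0,0,0,10],[-0.7,0.6,49,0,0,0,10],[-0.7,0.6,49,0,0,0,10]]'
python3 -c "from h import *;st()"
```

```text
t: 4.75
eef_pos: [522.7, 265.2, 50.0]
tcp_rot: [0.0, 0.548, 0.837, 0.001]
wrist_force: [-0.2, -1.2, 6.5]
opening: 19.1
grasp_force: 59.1
t 4.75 p [522.7 265.2  50. ] yaw 23.6 tool z [ 0.001  0.001 -1.   ] F [-0.2 -1.2  6.5] T [-0.07  0.08  0.01] open 19.1 grip 59.1 q7 -0.59
```

```bash
python3 -m pendant '[[0,0,-10,0,0,0,10],[0,0,-25,0,0,0,10],[0,0,-45,0,0,0,10],[0,0,-70,0,0,0,10],[0,0,-95,0,0,0,10],[0,0,-100,0,0,0,10],[0,0,-100,0,0,0,10],[0,0,-100,0,0,0,10]]'
python3 -c "from h import *;st();print(delta((517.2,-84.5,150),23.5))"
```

```text
t: 5.55
eef_pos: [521.6, 264.2, 148.7]
tcp_rot: [-0.0, 0.548, 0.837, -0.001]
wrist_force: [0.7, -0.2, -1.0]
opening: 19.1
grasp_force: 58.6
t 5.55 p [521.6 264.2 148.7] yaw 23.6 tool z [-0.001 -0.001 -1.   ] F [ 0.7 -0.2 -1. ] T [ 0.08  0.02 -0.01] open 19.1 grip 58.6 q7 -0.5
(array([-317.8, -143.6,   -1. ]), array([-0.1,  0. ,  0.1]))
```

```bash
python3 -m pendant '[[-30,-13,0,0,0,0,10],[-70,-32,0,0,0,0,10],[-115,-52,0,0,0,0,10],[-160,-72,0,0,0,0,10],[-205,-93,0,0,0,0,10],[-245,-111,0,0,0,0,10],[-280,-126,0,0,0,0,10],[-305,-138,0,0,0,0,10],[-318,-144,0,0,0,0,10],[-318,-144,10,0,0,0,10],[-318,-144,15,0,0,0,10],[-318,-144,15,0,0,0,10],[-318,-144,15,0,0,0,10]]'
python3 - <<'E'
from h import *
st()
f=lambda c:cv2.resize(c,(400,400),interpolation=cv2.INTER_CUBIC)
i,K,E=cam("top");j,K2,E2=cam("side");np.savez("hov.npz",i=i,j=j)
p=sense()["eef_pos"];ft=p-[0,0,45];lug=np.array([517.2,-84.5,59])
for n,k,e in(("top",K,E),("side",K2,E2)):print(n,"tcp",proj(k,e,p),"foot",proj(k,e,ft),"shoulder",proj(k,e,ft+[0,0,35]),"lug",proj(k,e,lug))
cv2.imwrite("pics/hov.png",np.hstack([f(i[190:250,280:340]),f(j[170:230,260:320])])[...,::-1])
E
```

```text
t: 6.85
eef_pos: [517.5, -81.9, 133.9]
tcp_rot: [-0.001, 0.546, 0.838, 0.0]
wrist_force: [0.6, -0.6, 0.0]
opening: 19.1
grasp_force: 58.7
t 6.85 p [517.5 -81.9 133.9] yaw 23.8 tool z [-0.001  0.001 -1.   ] F [ 0.6 -0.6  0. ] T [-0.   -0.01 -0.06] open 19.1 grip 58.7 q7 0.08
top tcp [307.32046396 228.58828165] foot [305.89291386 229.36693067] shoulder [306.99329274 228.76673532] lug [305.59606256 230.07582765]
side tcp [291.71580028 186.61614122] foot [291.18917211 199.51775407] shoulder [291.59732656 189.51857251] lug [291.06200705 207.69351315]
```

View pics/hov.png

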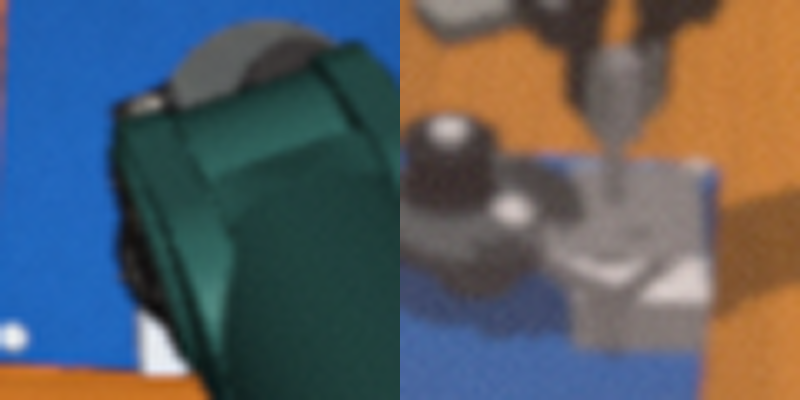

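The side crop shows the pin's foot at (292,200.5), within 1 px of the prediction, over the shadowed lug hole near (291.3,208). The spot at (294,205.5) is the detent hole. I'll correct y by 2.6 mm and descend gently.

```bash
python3 -c "from h import *;print(delta((517.2,-84.5,106),23.7))"; python3 - <<'E'
from m import *
g=cv2.cvtColor(S["i"],cv2.COLOR_RGB2GRAY)[200:216,284:302];print(g)
E
```

```text
(array([-1.4, -1.3, 28.4]), array([ 0., -0.,  0.]))
[[102 105 123 151 185 200 205 202 203 201 202 202 202 203 203 203 203 202]
 [107 107 117 145 181 199 204 204 205 204 203 204 203 201 205 205 204 201]
 [120 118 131 156 185 202 204 204 202 201 201 199 201 205 204 205 202 202]
 [143 142 157 175 194 202 206 204 203 194 188 188 188 196 202 205 203 203]
 [172 174 186 196 202 203 204 204 199 184 169 161 168 184 200 206 206 203]
 [198 197 201 203 204 204 204 202 199 186 173 164 171 188 200 205 205 206]
 [207 206 205 202 201 200 199 198 197 194 191 189 194 201 203 206 207 205]
 [203 202 202 200 197 190 188 187 188 192 197 201 207 201 200 202 204 204]
 [186 193 196 198 190 177 162 162 170 180 196 202 196 188 182 189 199 204]
 [155 167 182 188 189 181 167 166 174 188 198 191 176 155 156 178 195 203]
 [126 134 153 169 179 183 185 188 191 195 188 170 146 128 142 179 200 207]
 [112 114 124 138 149 161 173 185 187 182 165 142 125 128 151 188 201 207]
 [102 108 110 118 122 132 142 152 158 150 135 120 126 148 178 200 207 208]
 [ 97 106 119 117 117 117 117 124 126 123 116 122 143 175 197 206 208 207]
 [ 91 107 125 127 120 115 112 115 109 112 115 131 155 177 193 193 194 193]
 [ 82 101 115 122 118 113 114 116 112 111 117 131 145 152 157 156 158 158]]
```

```bash
python3 -m pendant '[[-1,-0.8,10,0,0,0,10],[-1,-0.8,20,0,0,0,10],[-1,-0.8,26,0,0,0,10],[-1,-0.8,29,0,0,0,10],[-1,-0.8,31,0,0,0,10],[-1,-0.8,32,0,0,0,10],[-1,-0.8,32,0,0,0,10]]'
python3 -c "from h import *;st()"
```

```text
t: 7.65
eef_pos: [517.3, -85.4, 102.3]
tcp_rot: [0.0, 0.548, 0.837, 0.0]
wrist_force: [0.3, 0.2, -1.1]
opening: 18.7
grasp_force: 58.7
t 7.65 p [517.3 -85.4 102.3] yaw 23.6 tool z [ 0.  0. -1.] F [ 0.3  0.2 -1.1] T [ 0.04 -0.01  0.07] open 18.7 grip 58.7 q7 0.04
```

```bash
python3 -m pendant '[[0,0,1,0,0,0,10],[0,0,2,0,0,0,10],[0,0,3,0,0,0,10],[0,0,3,0,0,0,10]]'
python3 -c "from h import *;st()"
```

```text
t: 8.05
eef_pos: [517.4, -85.4, 99.3]
tcp_rot: [0.0, 0.548, 0.837, 0.0]
wrist_force: [0.6, 0.9, -0.8]
opening: 19.2
grasp_force: 58.6
t 8.05 p [517.4 -85.4  99.3] yaw 23.6 tool z [ 0.  0. -1.] F [ 0.6  0.9 -0.8] T [ 0.04 -0.06 -0.02] open 19.2 grip 58.6 q7 0.04
```

Foot at 54.3, entering without load.

```bash
python3 -m pendant '[[0,0,1,0,0,0,10],[0,0,2,0,0,0,10],[0,0,3,0,0,0,10],[0,0,4,0,0,0,10],[0,0,5,0,0,0,10],[0,0,6,0,0,0,10],[0,0,6,0,0,0,10],[0,0,6,0,0,0,10]]'
python3 -c "from h import *;st()"
```

```text
t: 8.85
eef_pos: [517.3, -85.4, 93.2]
tcp_rot: [0.0, 0.548, 0.837, 0.0]
wrist_force: [-0.7, 0.1, -0.9]
opening: 19.4
grasp_force: 58.5
t 8.85 p [517.3 -85.4  93.2] yaw 23.6 tool z [ 0.  0. -1.] F [-0.7  0.1 -0.9] T [ 0.13 -0.12  0.05] open 19.4 grip 58.5 q7 0.03
```

```bash
cat >> h.py <<'E'
C=np.array([579.,-127.])
def arc(ths,r=74.6):
    p=sense()["eef_pos"];a0=np.arctan2(*(p[:2]-C)[::-1]);print("r",np.hypot(*(p[:2]-C)).round(1),"ang",np.degrees(a0).round(1))
    for t in ths:
        a=a0+t;print(round(t,3),delta([*(C+r*np.array([np.cos(a),np.sin(a)])),p[2]])[0].tolist())
def frt():
    s=sense();d=s["eef_pos"][:2]-C;d/=np.hypot(*d);F=s["wrist_force"][:2];print("Frad",(F@d).round(1),"Ftan",(F@[-d[1],d[0]]).round(1))
E
python3 -c "
from h import *
arc(np.arange(.03,.34,.03))"
```

```text
r 74.4 ang 146.0
0.03 [-1.1, -2.0, -0.0]
0.06 [-2.4, -3.8, -0.0]
0.09 [-3.7, -5.6, -0.0]
0.12 [-5.1, -7.3, -0.0]
0.15 [-6.5, -9.1, -0.0]
0.18 [-8.0, -10.7, -0.0]
0.21 [-9.6, -12.3, -0.0]
0.24 [-11.2, -13.9, -0.0]
0.27 [-12.8, -15.5, -0.0]
0.3 [-14.5, -16.9, -0.0]
0.33 [-16.2, -18.4, -0.0]
```

```bash
python3 -m pendant '[[-1.1,-2,0,0,0,0,10],[-2.4,-3.8,0,0,0,0,10],[-3.7,-5.6,0,0,0,0,10],[-5.1,-7.3,0,0,0,0,10],[-6.5,-9.1,0,0,0,0,10],[-6.5,-9.1,0,0,0,0,10],[-6.5,-9.1,0,0,0,0,10]]'
python3 -c "
from h import *
st();frt();arc(np.arange(.03,.25,.03))"
```

```text
t: 9.55
eef_pos: [512.0, -95.2, 93.5]
tcp_rot: [0.0, 0.548, 0.837, 0.0]
wrist_force: [3.3, 2.0, -0.4]
opening: 19.6
grasp_force: 58.7
t 9.55 p [512.  -95.2  93.5] yaw 23.6 tool z [ 0.001 -0.    -1.   ] F [ 3.3  2.  -0.4] T [ 0.59 -0.89 -0.01] open 19.6 grip 58.7 q7 0.04
Frad -2.1 Ftan -3.2
r 74.1 ang 154.6
0.03 [-1.1, -2.0, -0.0]
0.06 [-2.7, -3.6, -0.0]
0.09 [-4.3, -5.2, -0.0]
0.12 [-5.9, -6.7, -0.0]
0.15 [-7.6, -8.2, -0.0]
0.18 [-9.3, -9.6, -0.0]
0.21 [-11.1, -11.0, -0.0]
0.24 [-12.9, -12.3, -0.0]
```

```bash
python3 -m pendant '[[-1,-1.8,0,0,0,0,10],[-2.4,-3.6,0,0,0,0,10],[-4,-5.3,0,0,0,0,10],[-5.6,-7,0,0,0,0,10],[-7.3,-8.5,0,0,0,0,10],[-9,-10,0,0,0,0,10],[-9,-10,0,0,0,0,10],[-9,-10,0,0,0,0,10]]'
python3 -c "
from h import *
st();frt();arc(np.arange(.02,.25,.02),74)"
```

```text
t: 10.35
eef_pos: [507.4, -106.9, 93.7]
tcp_rot: [0.001, 0.547, 0.837, 0.001]
wrist_force: [5.0, 3.5, -1.3]
opening: 18.9
grasp_force: 58.8
t 10.35 p [ 507.4 -106.9   93.7] yaw 23.6 tool z [ 0.003  0.001 -1.   ] F [ 5.   3.5 -1.3] T [ 0.76 -1.19  0.01] open 18.9 grip 58.8 q7 0.07
Frad -3.8 Ftan -4.7
r 74.4 ang 164.4
0.02 [-1.4, -0.6, -0.0]
0.04 [-2.6, -1.5, -0.0]
0.06 [-3.8, -2.4, -0.0]
0.08 [-5.0, -3.2, -0.0]
0.1 [-6.2, -4.1, -0.0]
0.12 [-7.5, -4.9, -0.0]
0.14 [-8.7, -5.7, -0.0]
0.16 [-10.0, -6.4, -0.0]
0.18 [-11.3, -7.1, -0.0]
0.2 [-12.6, -7.8, -0.0]
0.22 [-13.9, -8.5, -0.0]
0.24 [-15.2, -9.2, -0.0]
```

```bash
python3 -c "
from h import *
arc(np.arange(.04,.25,.04),73.4)"
```

```text
r 74.4 ang 164.4
0.04 [-2.9, -1.0, -0.0]
0.08 [-5.3, -2.8, -0.0]
0.12 [-7.8, -4.4, -0.0]
0.16 [-10.3, -5.9, -0.0]
0.2 [-12.9, -7.3, -0.0]
0.24 [-15.5, -8.6, -0.0]
```

```bash
python3 -m pendant '[[-1.6,-0.5,0,0,0,0,10],[-2.9,-1,0,0,0,0,10],[-5.3,-2.8,0,0,0,0,10],[-7.8,-4.4,0,0,0,0,10],[-10.3,-5.9,1,0,0,0,10],[-12.9,-7.3,2,0,0,0,10],[-14.2,-8,2,0,0,0,10],[-14.2,-8,2,0,0,0,10],[-14.2,-8,2,0,0,0,10]]'
python3 -c "
from h import *
st();frt();arc([.03,.06,.09,.12,.15,.18],73.4)"
```

```text
t: 11.25
eef_pos: [504.8, -122.1, 91.6]
tcp_rot: [0.0, 0.547, 0.837, 0.001]
wrist_force: [3.0, 5.0, 1.2]
opening: 18.9
grasp_force: 59.3
t 11.25 p [ 504.8 -122.1   91.6] yaw 23.6 tool z [ 0.001  0.002 -1.   ] F [3.  5.  1.2] T [ 1.25 -0.83  0.  ] open 18.9 grip 59.3 q7 0.09
Frad -2.7 Ftan -5.1
r 74.4 ang 176.3
0.03 [-2.4, -0.1, -0.0]
0.06 [-4.4, -1.0, -0.0]
0.09 [-6.4, -1.9, -0.0]
0.12 [-8.5, -2.7, -0.0]
0.15 [-10.6, -3.4, -0.0]
0.18 [-12.7, -4.1, -0.0]
```

```bash
python3 -m pendant '[[0,0,1,0,0,0,10],[0,0,2,0,0,0,10],[0,0,3,0,0,0,10],[0,0,3,0,0,0,10],[0,0,3,0,0,0,10]]'
python3 -c "
from h import *
st();frt()"
```

```text
t: 11.75
eef_pos: [504.7, -122.0, 88.9]
tcp_rot: [0.0, 0.547, 0.837, 0.001]
wrist_force: [2.9, 4.1, 3.4]
opening: 19.0
grasp_force: 59.6
t 11.75 p [ 504.7 -122.    88.9] yaw 23.7 tool z [ 0.001  0.001 -1.   ] F [2.9 4.1 3.4] T [ 1.31 -0.64  0.05] open 19.0 grip 59.6 q7 0.09
Frad -2.6 Ftan -4.3
```

```bash
python3 -m pendant '[[0,0,0.8,0,0,0,10],[0,0,1.5,0,0,0,10],[0,0,1.5,0,0,0,10],[0,0,1.5,0,0,0,10]]'
python3 -c "
from h import *
st();frt();arc([.02,.04,.06,.08,.1,.12,.14],73.6)"
```

```text
t: 12.15
eef_pos: [504.8, -122.1, 88.6]
tcp_rot: [0.0, 0.547, 0.837, 0.0]
wrist_force: [0.6, 6.0, 15.0]
opening: 19.3
grasp_force: 61.3
t 12.15 p [ 504.8 -122.1   88.6] yaw 23.7 tool z [ 0.001  0.    -1.   ] F [ 0.6  6.  15. ] T [ 1.36 -0.04  0.01] open 19.3 grip 61.3 q7 0.09
Frad -0.2 Ftan -6.0
r 74.4 ang 176.2
0.02 [-1.7, 0.0, 0.0]
0.04 [-3.0, -0.6, 0.0]
0.06 [-4.3, -1.2, -0.0]
0.08 [-5.7, -1.8, -0.0]
0.1 [-7.0, -2.4, -0.0]
0.12 [-8.4, -2.9, -0.0]
0.14 [-9.8, -3.4, -0.0]
```

```bash
python3 -m pendant '[[-0.8,0,-0.4,0,0,0,10],[-1.7,0,-0.4,0,0,0,10],[-3,-0.6,-0.4,0,0,0,10],[-4.3,-1.2,-0.4,0,0,0,10],[-5.7,-1.8,-0.4,0,0,0,10],[-5.7,-1.8,-0.4,0,0,0,10]]'
python3 -c "
from h import *
st();frt();arc([.02,.04,.06,.08,.1,.12,.14],73.6)"
```

```text
t: 12.75
eef_pos: [505.2, -125.0, 88.6]
tcp_rot: [-0.001, 0.546, 0.837, 0.002]
wrist_force: [0.5, 10.8, 12.2]
opening: 18.9
grasp_force: 60.8
t 12.75 p [ 505.2 -125.    88.6] yaw 23.7 tool z [ 0.001  0.004 -1.   ] F [ 0.5 10.8 12.2] T [ 2.69  0.01 -0.05] open 18.9 grip 60.8 q7 0.1
Frad -0.2 Ftan -10.8
r 73.9 ang 178.4
0.02 [-1.4, -0.4, -0.0]
0.04 [-2.8, -1.0, -0.0]
0.06 [-4.2, -1.5, -0.0]
0.08 [-5.5, -2.1, -0.0]
0.1 [-6.9, -2.6, -0.0]
0.12 [-8.3, -3.1, -0.0]
0.14 [-9.7, -3.5, -0.0]
```

```bash
python3 -m pendant '[[0,0,-0.5,0,0,0,10],[0,0,-0.5,0,0,0,10],[0,0,-0.5,0,0,0,10]]'
python3 -c "
from h import *
st();frt()"
```

```text
t: 13.05
eef_pos: [505.1, -125.2, 88.6]
tcp_rot: [-0.001, 0.546, 0.837, 0.002]
wrist_force: [0.7, 10.5, 8.3]
opening: 19.2
grasp_force: 60.0
t 13.05 p [ 505.1 -125.2   88.6] yaw 23.8 tool z [ 0.001  0.004 -1.   ] F [ 0.7 10.5  8.3] T [ 2.57 -0.31 -0.02] open 19.2 grip 60.0 q7 0.1
Frad -0.4 Ftan -10.5
```

```bash
python3 -m pendant '[[0,0,-0.3,0,0,0,10],[0,0,-0.6,0,0,0,10],[0,0,-0.6,0,0,0,10],[0,0,-0.6,0,0,0,10]]'
python3 -c "
from h import *
st();frt()"
```

```text
t: 13.45
eef_pos: [505.1, -125.9, 88.7]
tcp_rot: [-0.001, 0.547, 0.837, 0.002]
wrist_force: [1.7, 8.7, 3.3]
opening: 19.3
grasp_force: 59.3
t 13.45 p [ 505.1 -125.9   88.7] yaw 23.7 tool z [ 0.001  0.004 -1.   ] F [1.7 8.7 3.3] T [ 2.19 -0.61 -0.07] open 19.3 grip 59.3 q7 0.1
Frad -1.5 Ftan -8.7
```

```bash
python3 -m pendant '[[-0.5,-0.2,-0.1,0,0,0,10],[-0.9,-0.4,-0.1,0,0,0,10],[-1.4,-0.6,-0.1,0,0,0,10],[-1.8,-0.8,-0.1,0,0,0,10],[-1.8,-0.8,-0.1,0,0,0,10]]'
python3 -c "
from h import *
st();frt()"
```

```text
t: 13.95
eef_pos: [505.2, -129.0, 88.6]
tcp_rot: [-0.0, 0.547, 0.837, 0.001]
wrist_force: [2.2, 6.1, 1.2]
opening: 18.9
grasp_force: 59.3
t 13.95 p [ 505.2 -129.    88.6] yaw 23.7 tool z [ 0.001  0.003 -1.   ] F [2.2 6.1 1.2] T [ 1.57 -0.77  0.04] open 18.9 grip 59.3 q7 0.1
Frad -2.4 Ftan -6.0
```

```bash
python3 -m pendant '[[0,0,0.5,0,0,0,10],[0,0,1,0,0,0,10],[0,0,1.5,0,0,0,10],[0,0,1.5,0,0,0,10]]'
python3 -c "
from h import *
st();frt()"
```

```text
t: 14.35
eef_pos: [505.0, -129.8, 87.4]
tcp_rot: [-0.0, 0.547, 0.837, 0.001]
wrist_force: [2.7, 4.8, 3.7]
opening: 19.1
grasp_force: 59.7
t 14.35 p [ 505.  -129.8   87.4] yaw 23.7 tool z [ 0.     0.001 -1.   ] F [2.7 4.8 3.7] T [ 1.29 -0.59 -0.  ] open 19.1 grip 59.7 q7 0.1
Frad -2.9 Ftan -4.7
```

It is sinking (foot about 42.4), so it has found the hole. I'll keep pressing gently.

```bash
python3 -m pendant '[[0,0,0.7,0,0,0,10],[0,0,1.4,0,0,0,10],[-0.3,-0.1,2,0,0,0,10],[-0.5,-0.2,2.5,0,0,0,10],[-0.5,-0.2,2.5,0,0,0,10]]'
python3 -c "
from h import *
st();frt()"
```

```text
t: 14.85
eef_pos: [505.0, -131.1, 84.8]
tcp_rot: [-0.0, 0.547, 0.837, 0.0]
wrist_force: [1.8, 4.5, 4.1]
opening: 19.4
grasp_force: 59.8
t 14.85 p [ 505.  -131.1   84.8] yaw 23.6 tool z [ 0.     0.001 -1.   ] F [1.8 4.5 4.1] T [ 1.19 -0.62 -0.05] open 19.4 grip 59.8 q7 0.1
Frad -2.0 Ftan -4.4
```

```bash
python3 -m pendant '[[0,0,1,0,0,0,10],[0,0,2,0,0,0,10],[0,0,3,0,0,0,10],[0,0,4,0,0,0,10],[0,0,5,0,0,0,10],[0,0,5,0,0,0,10]]'
python3 -c "
from h import *
st();frt()"
```

```text
t: 15.45
eef_pos: [505.0, -131.2, 79.5]
tcp_rot: [-0.0, 0.547, 0.837, 0.0]
wrist_force: [2.7, 3.8, 1.8]
opening: 19.2
grasp_force: 59.7
t 15.45 p [ 505.  -131.2   79.5] yaw 23.6 tool z [ 0.     0.001 -1.   ] F [2.7 3.8 1.8] T [ 1.07 -0.68  0.01] open 19.2 grip 59.7 q7 0.09
Frad -2.9 Ftan -3.6
```

```bash
python3 -m pendant '[[0,0,1,0,0,0,10],[0,0,2,0,0,0,10],[0,0,3,0,0,0,10],[0,0,4,0,0,0,10],[0,0,5,0,0,0,10],[0,0,6,0,0,0,10],[0,0,7,0,0,0,10],[0,0,8,0,0,0,10],[0,0,8,0,0,0,10]]'
python3 -c "
from h import *
st();frt()"
```

```text
t: 16.35
eef_pos: [504.9, -131.2, 71.5]
tcp_rot: [-0.0, 0.547, 0.837, 0.0]
wrist_force: [2.6, 4.0, 2.4]
opening: 19.1
grasp_force: 59.6
t 16.35 p [ 504.9 -131.2   71.5] yaw 23.6 tool z [ 0.     0.001 -1.   ] F [2.6 4.  2.4] T [ 1.11 -0.58 -0.  ] open 19.1 grip 59.6 q7 0.08
Frad -2.9 Ftan -3.8
```

Foot at 26.5, with 2.5 mm left to seat.

```bash
python3 -m pendant '[[0,0,1,0,0,0,10],[0,0,2,0,0,0,10],[0,0,2.6,0,0,0,10],[0,0,3,0,0,0,10],[0,0,3,0,0,0,10]]'
python3 -c "
from h import *
st();frt()"
```

```text
t: 16.85
eef_pos: [504.9, -131.2, 69.0]
tcp_rot: [-0.0, 0.547, 0.837, 0.0]
wrist_force: [2.2, 4.6, 7.1]
opening: 19.5
grasp_force: 60.3
t 16.85 p [ 504.9 -131.2   69. ] yaw 23.6 tool z [ 0.  0. -1.] F [2.2 4.6 7.1] T [ 1.06 -0.35  0.04] open 19.5 grip 60.3 q7 0.08
Frad -2.4 Ftan -4.4
```

```bash
python3 -m pendant '[[0.5,0.2,0,0,0,0,10],[0.9,0.4,-0.3,0,0,0,10],[1.3,0.6,-0.3,0,0,0,10],[1.3,0.6,-0.3,0,0,0,10]]'
python3 -c "
from h import *
st();frt()"
```

```text
t: 17.25
eef_pos: [504.9, -131.0, 69.0]
tcp_rot: [0.0, 0.548, 0.837, -0.0]
wrist_force: [1.3, 3.1, 5.9]
opening: 19.2
grasp_force: 59.9
t 17.25 p [ 504.9 -131.    69. ] yaw 23.6 tool z [-0.    -0.001 -1.   ] F [1.3 3.1 5.9] T [ 0.52 -0.48 -0.02] open 19.2 grip 59.9 q7 0.08
Frad -1.5 Ftan -3.0
```

```bash
python3 -m pendant '[[0.5,0.2,0,0,0,0,10],[0.9,0.5,0,0,0,0,10],[1.3,0.8,0,0,0,0,10],[1.3,0.8,0,0,0,0,10],[1.3,0.8,0,0,0,0,22],[1.3,0.8,0,0,0,0,26],[1.3,0.8,0,0,0,0,32],[1.3,0.8,0,0,0,0,40],[1.3,0.8,0,0,0,0,40],[1.3,0.8,0,0,0,0,40]]'
python3 -c "
from h import *
st();frt()"
```

```text
t: 18.25
eef_pos: [504.8, -129.1, 68.5]
tcp_rot: [-0.0, 0.548, 0.837, -0.0]
wrist_force: [-0.4, -0.7, 0.3]
opening: 40.0
grasp_force: 0.0
t 18.25 p [ 504.8 -129.1   68.5] yaw 23.6 tool z [-0.001 -0.    -1.   ] F [-0.4 -0.7  0.3] T [ 0.01  0.03 -0.03] open 40.0 grip 0.0 q7 0.07
Frad 0.4 Ftan 0.7
```

Released with zero force. Next I retreat straight up, then away to the robot's right so the top view is clear.

```bash
python3 -m pendant '[[0,0,-8,0,0,0,40],[0,0,-20,0,0,0,40],[0,0,-40,0,0,0,40],[0,0,-70,0,0,0,40],[0,0,-110,0,0,0,40],[0,0,-150,0,0,0,40],[-45,-20,-150,0,0,0,40],[-90,-40,-150,0,0,0,40],[-135,-60,-150,0,0,0,40],[-180,-80,-150,0,0,0,40],[-220,-96,-150,0,0,0,40],[-220,-96,-150,0,0,0,40],[-220,-96,-150,0,0,0,40],[-220,-96,-150,0,0,0,40]]'
python3 - <<'E'
from h import *
st()
i,K,E=cam("top");j,_,_=cam("side")
f=lambda c:cv2.resize(c,(400,400),interpolation=cv2.INTER_CUBIC)
cv2.imwrite("pics/fin.png",np.hstack([f(i[190:250,290:350]),f(j[165:225,260:320])])[...,::-1])
E
```

```text
t: 19.65
eef_pos: [505.5, -367.3, 219.4]
tcp_rot: [-0.0, 0.547, 0.837, 0.0]
wrist_force: [0.9, 0.9, 0.2]
opening: 39.8
grasp_force: 0.0
t 19.65 p [ 505.5 -367.3  219.4] yaw 23.7 tool z [ 0.     0.001 -1.   ] F [0.9 0.9 0.2] T [-0.    0.01  0.03] open 39.8 grip 0.0 q7 0.67
```

View pics/fin.png

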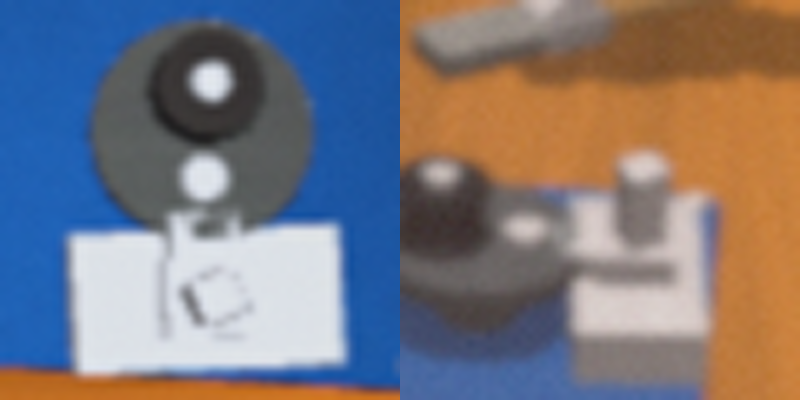

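The pin stands upright in the lug (top crop (220,295), side crop (642,200)), its head on the lug. The wheel is held swung back and the robot is clear.

```bash
python3 -c "
from plant import finish_job
print(finish_job())"
```

```text
the job is handed in; nothing more can be done
None
```

I handed the job in at about 20 s of the 72 s. In the last pictures the square-headed pin stands upright with its head on the lug, holding the wheel back about 0.65 rad, and the gripper is clear; the hand-in returned no verdict.

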